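# Vent the exhaust filter and take out its cartridge

### The arm

A 6-joint arm with a two-finger parallel gripper is mounted at the origin on the work surface. World frame = base frame: x ahead of the robot, y to its left, z up, the work surface at z = 0. Lengths are in m, angles in rad, forces in N, time in s.
With the tool pointing down it reaches from about 0.375 to 0.9 m from the base axis. Payload 3.1 kg.
Tool frame: the origin (TCP) lies at the very end of the fingers, on their centre line; the grasp point (between the pads) lies 19 mm behind it (grip_depth is the distance from the TCP to the grasp point, in m); z points along the fingers, y is the line along which they close (so a half turn about z gives the same grasp; the last joint's range is limited). The gripper opens to 85 mm and grips with 20 to 120 N. Pads are 22 mm wide; open, the fingers measure 114 mm over their backs; the gripper's body (76 mm by 85 mm) begins 54 mm behind the grasp point. The pads swing forward as they close: fully open they stand 13 mm farther back than shut.
Start: joints at [-1.319, 0.527, 1.433, -0, 1.181, -0.178], TCP at [0.26, -0.568, 0.208] pointing down, gripper open.
Joint ranges: [-3.08, 3.08], [-0.75, 2.2], [0.22, 2.44], [-1.43, 4.57], [0, 2.65], [-2.85, 2.85]. Speed limits (rad/s): [2.79, 2.79, 3.14, 3.14, 3.14, 3.14].

### API

Orientations are given as a unit quaternion [x, y, z, w].
In Python, from station import * gives the robot as it stands.
- The arm moves only by the tool apply_moves, never from a script. Its argument "plan" is a list of rows, each a list of 7 numbers: the shift along the tool's x, y, z in m, then the turn, a rotation vector about the tool's x, y, z in rad, then the gripper command: -1 is fully open, 1 is shut, values between are in proportion. In form: [[dx, dy, dz, wx, wy, wz, jaw], ...]. A call has 1 to 8 rows; each row shifts and turns the commanded pose from where the row before left it, along the tool's axes as they then stand; what a row does not reach is not made up. A row lasts 1/8 s, in which the tool goes at most 62.5 mm and 10.7 degrees, less where a joint would pass 70% of its speed; a pose out of reach is approached as far as the arm can. A call is refused whole if a number of a shift passes 0.0625 or a number of a turn 0.188, either way. A call with a gripper value outside its range is refused whole. The fingers move at their own pace and stop on an object; "force" is the grip in N (left out, the last holds). Time passes only in rows, so rows that do not move let the fingers close. It gives the time, the measured TCP pose, the force, the opening and the grip force at its end, in the units of the state.
- sense(): the state, without advancing time (a new reading comes with each control period).
- snapshot(name): name is "side" or "top"; returns the picture (480x640x3 uint8, red, green, blue); there is no depth.
- calibration(name): a dict with "camera_matrix" (3x3 intrinsics, pixels), "R" (3x3) and "t" (3): a world point X has camera coordinates R X + t. Camera axes: x right, y down, z forward; pixel columns grow to the right and rows downward; lengths in m; the calibration is good to about 2 mm. A picture is of the moment at which its call begins. calibration takes no time and is no camera call.
- sign_off(): hands the job in; it is judged then, once.
The state is a dict: "t": time; "q": joint angles; "qd": joint speeds; "tau": joint torques, N m; "tcp_pos": TCP position; "tool_rot": TCP orientation; "force": force on the tool from outside, world axes, zero at the start; "ft_torque": the same for the moment, N m; "finger_gap": opening from 0.0 (shut) to 1.0 (fully open); "gripper_force": force on a finger pad.
Only numpy, scipy, OpenCV 4.12 (cv2) and the standard library are available. Lean on these libraries where they do the work, as an engineer would, in place of code of your own. Each camera call takes 0.05 s, during which the arm holds its last target. There are 200 camera calls.

### The job

Vent the spectrometer's exhaust filter: gently tilt the spring-centred lever on the vent pod towards the side with the ribbed silencer, hold it well over for a good second without forcing it against its stop, and let it spring back to its centre by itself. Then squeeze the sprung tab of the filter cartridge in, lift the cartridge straight out of the filter unit without wrenching it, and stand it upright in the white tray, letting go only when it stands on the tray's floor. Do not tilt the lever the other way, and leave the jar, the vial, the wrench and the two metal sample pucks where they are.

Things in the scene. Friction and masses are not known exactly. Their poses are not given: they have to be found in the camera images.
- pod: Vent pod, a grey block of 100 x 80 x 50 mm (x, y, z of its frame) fixed to the bench at any yaw; origin at the centre of its underside. Its +y side is marked by the silencer, a ribbed steel stub 20 to 25 mm thick that sticks 34 mm out of that side, 25 mm above the bench. The lever stands on its top.
- lever_pivot (a point): Pivot of the lever, at the centre of the pod's top face, 50 mm above the bench; axes as the pod's. The lever is an 8 mm steel stem with a black ball knob, 24 mm across, centred 70 mm from the pivot. It tilts only in the pod's y-z plane. Its mount is worn: its neutral leans by an unmeasured 0 to 0.22 rad to either side of upright in that plane, so find the knob by touch or sight.
- lever (a joint): Tilt of the lever from its own neutral position, rad: 0 at its centre, positive towards the silencer (+y of the pod); stops at +0.40 and -0.40. A spring of 1.5 N m/rad centres it (about 6 N at the knob at 0.30 rad), so it returns when let go. The vent is open beyond +0.25.
- unit: Exhaust filter unit, a grey metal box of 150 x 130 x 62 mm (x, y, z) fixed to the bench; origin at the centre of its underside; a brass nipple sticks out of its +x side. In its flat top is a pocket, 64 mm along x and from y = -19.5 to +31.5 mm, floor 30 mm above the bench, that holds the cartridge. Along the pocket's +y edge an 8.5 mm thick ledge overhangs the latch tooth.
- cartridge: Filter cartridge, grey plastic, 0.2 to 0.35 kg: a block of 60 x 36 x 80 mm (x, y, z), origin at the centre of its underside, with a sprung tab beside its +y face. It starts in the unit's pocket, axes in line with the unit's, its top 48 mm above the unit's top. The tab's tooth, low down, hooks under the unit's ledge with 2.5 mm of play: it lifts only while the tab is pressed.
- tab (a joint): How far the cartridge's upright tab is pressed towards the block, m: 0 out (latched), 0.007 fully in; 0.006 frees it. Spring: 3 N to start, 8 N fully in. The tab is 30 mm wide (x), 6 to 76 mm above the underside, outer face at y = +30 mm when out. Above the unit one can pinch it and the block's far face (y = -18 mm) together: 48 mm across when out, 41 mm when in (then centred on y = +2.5 mm).
- tray: White plastic tray fixed to the bench, 160 x 200 x 22 mm (x, y, z), walls and floor 5 mm thick, origin at the centre of its underside. A small puck lies in one corner.
- puck_in_tray: Steel sample puck, 34 mm across, 16 mm high, lying in the tray near its (-x, -y) corner; origin under its centre. To be left alone.
- puck_b: Aluminium sample puck, 38 mm across, 22 mm high, on the bench; origin under its centre. To be left alone.
- jar: White plastic jar, 48 mm across, 62 mm high, on the bench; origin under its centre. To be left alone.
- vial: Amber glass bottle, 42 mm across, 75 mm high, on the bench; origin under its centre. To be left alone.
- wrench: Small steel wrench lying on the bench, 150 mm long along its x axis; origin near its middle. To be left alone.

How it is judged:
By the outcome, as a careful person would: the job done as asked, in the order asked, and still so for the second after the job is handed in, with the robot touching nothing.
It also fails if it takes over 70 s, if anything falls off the work surface, if the arm or the gripper's body presses on something with over 40 N, if the wrist force passes 120 N, or if a joint passes its speed limit or range.

## Working session

There is one attempt and no reset: what is moved stays moved. The work goes in short steps, Python scripts to look and compute and a tool call to move; the robot and the scene stay as the last step left them, time stands still between calls to the robot, and variables do not carry over. Pictures are saved under pics/ and viewed, at most 10 in all, crops included, and the job is handed in when it is done.

Besides the shell and the picture viewer there is one more tool, called after "Emit:" as name([rows], argument=value, ...), one row to a line, values as JSON. apply_moves: Moves the arm, as the interface text tells. Its arguments: {"type":"object","properties":{"plan":{"type":"array"},"force":{"type":"number"}},"required":["plan"]}

```bash
mkdir -p pics; python3 - <<'E'
from station import *
import cv2
for n in("top","side"):
    cv2.imwrite(f"pics/{n}0.png",snapshot(n)[:,:,::-1])
    c=calibration(n);print(n,c)
print(sense())
E
```

```text
top {'camera_matrix': array([[434.85301116,   0.        , 323.42877853],
       [  0.        , 434.85301116, 246.01624658],
       [  0.        ,   0.        ,   1.        ]]), 'R': array([[-0.02940572, -0.99947939, -0.0132761 ],
       [-0.99709644,  0.03026379, -0.06987703],
       [ 0.07024244,  0.01118277, -0.99746727]]), 't': array([-0.02421657,  0.55584784,  0.83707623])}
side {'camera_matrix': array([[584.06970077,   0.        , 317.59714034],
       [  0.        , 584.06970077, 237.06326447],
       [  0.        ,   0.        ,   1.        ]]), 'R': array([[-0.88574486, -0.4634745 , -0.02544476],
       [-0.21786398,  0.46351233, -0.85888976],
       [ 0.40986746, -0.75521369, -0.51152806]]), 't': array([0.44258996, 0.19033703, 0.91418458])}
{'t': 0.1, 'q': array([-1.31950762e+00,  5.28344051e-01,  1.43375753e+00,  3.27167004e-05,
        1.18139934e+00, -1.78538872e-01]), 'qd': array([ 0.00040717, -0.00180663, -0.00391363,  0.00057419,  0.00056424,
        0.00022075]), 'tau': array([-5.67272746e-04, -4.43303347e+01, -1.78587395e+01, -1.75158993e-04,
        3.87638443e-03, -8.65059832e-06]), 'tcp_pos': array([ 0.26028951, -0.56747835,  0.20695472]), 'tool_rot': array([ 9.76995666e-01,  2.13257025e-01, -1.95809320e-05, -9.54048389e-04]), 'force': array([ 0.42980551, -0.69766007, -0.82241171]), 'ft_torque': array([-0.01651041,  0.04888894,  0.01589321]), 'gripper_force': 0.0, 'finger_gap': 0.9963771288384118}
```

View pics/top0.png

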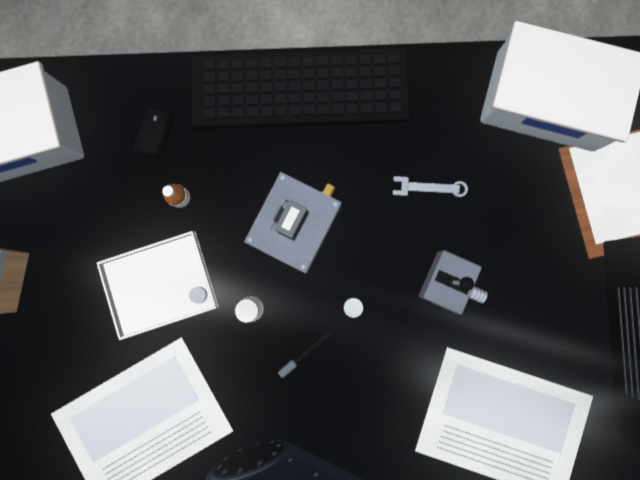

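View pics/side0.png

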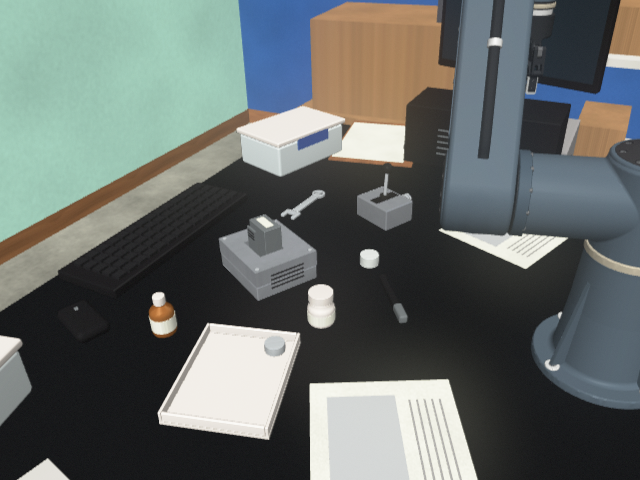

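The top view shows the unit at about (293,222), cartridge (290,219), pod (452,282) with its silencer at (479,296), and the tray around (157,285) with its puck at (198,295). Next I'll enlarge pod and cartridge.

```bash
python3 - <<'E'
import cv2,numpy as np
t=cv2.imread("pics/top0.png");s=cv2.imread("pics/side0.png")
def c(i,x,y,w,h,k): return cv2.resize(i[y:y+h,x:x+w],None,fx=k,fy=k,interpolation=cv2.INTER_CUBIC)
a=np.hstack([c(t,240,168,110,110,3.6364),c(t,412,240,80,80,5)])  # 400x400 each
b=c(s,350,160,67,67,3)
cv2.imwrite("pics/crop1.png",a)
b=np.hstack([c(s,215,205,110,100,3.6364),c(s,350,155,80,72.7.__int__(),5)[:360]])
h=min(b.shape[0],364);cv2.imwrite("pics/crop2.png",b)
E
cat > h.py <<'E'
import numpy as np
from station import *
def ray(n,u,v,z):
    c=calibration(n);K,R,t=c["camera_matrix"],c["R"],c["t"]
    C=-R.T@t;d=R.T@np.linalg.solve(K,[u,v,1.]);return C+d*(z-C[2])/d[2]
def proj(n,X):
    c=calibration(n);p=c["camera_matrix"]@(c["R"]@np.array(X)+c["t"]);return p[:2]/p[2]
E
```

```text
Traceback (most recent call last):
ValueError: all the input array dimensions except for the concatenation axis must match exactly, but along dimension 0, the array at index 0 has size 364 and the array at index 1 has size 360
```

View pics/crop1.png

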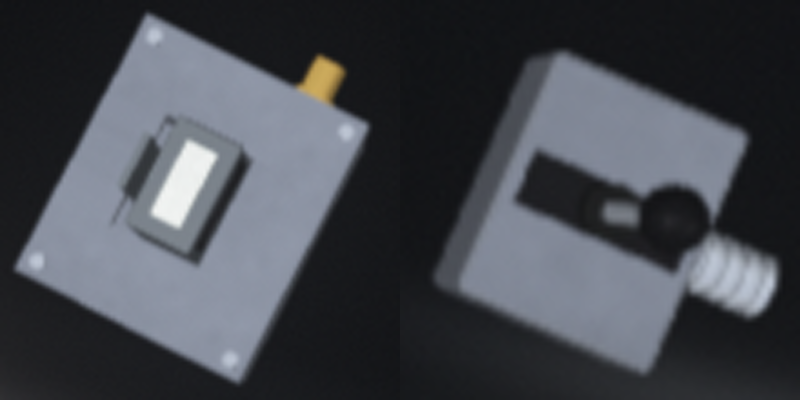

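```bash
file pics/crop2.png
```

```text
bash: file: command not found
```

The top crop shows the pod's top-face corners at (444,250), (481.6,267), (461.6,315) and (424.4,298.4), with the knob at (466.8,283), leaning towards the silencer. The unit's top corners are at (280.4,171.6), (341.5,202.7), (306.6,273.3) and (244.1,241.7), and the tab is on the image's left side.

```bash
cat > m.py <<'E'
from h import *
def fit(px,z,lx,ly,name):
    # px order: (-,+? ) corners given as [( sx,sy,u,v)]
    P=np.array([ray("top",u,v,z)[:2] for *_,u,v in px]);S=np.array([[a*lx/2,b*ly/2] for a,b,*_ in px])
    c=P.mean(0);Q=P-c;th=np.arctan2((S[:,0]*Q[:,1]-S[:,1]*Q[:,0]).sum(),(S*Q).sum())
    R=np.array([[np.cos(th),-np.sin(th)],[np.sin(th),np.cos(th)]])
    print(name,c.round(4),"yaw",round(th,3),"res mm",((Q-S@R.T)*1e3).round(1).tolist());return c,th
pod=fit([(1,-1,444,250),(1,1,481.6,267),(-1,1,461.6,315),(-1,-1,424.4,298.4)],.05,.1,.08,"pod")
unit=fit([(1,1,280.4,171.6),(1,-1,341.5,202.7),(-1,-1,306.6,273.3),(-1,1,244.1,241.7)],.062,.15,.13,"unit")
tray=fit([(1,1,97,262),(1,-1,194,232),(-1,-1,217,307),(-1,1,120,339)],.022,.16,.2,"tray")
E
python3 - <<'E'
from m import *
import cv2
print("label",ray("top",290.6,218.3,.11))
c,th=pod;y=np.array([-np.sin(th),np.cos(th),0])
for a in np.arange(0,.3,.04):
    X=np.r_[c,.05]+.07*(np.sin(a)*y+[0,0,np.cos(a)]);print(round(a,2),X.round(4),proj("top",X).round(1),proj("side",X).round(1))
s=cv2.imread("pics/side0.png")
k=lambda x,y,w,h:cv2.resize(s[y:y+h,x:x+w],(400,400),interpolation=cv2.INTER_CUBIC)
cv2.imwrite("pics/crop2.png",np.hstack([k(215,205,100,100),k(345,150,80,80)]))
# tool orientation
from scipy.spatial.transform import Rotation as Ro
print(Ro.from_quat(sense()["tool_rot"]).as_matrix().round(3))
E
```

```text
pod [ 0.4766 -0.2824] yaw -0.406 res mm [[31.5, 70.2], [-34.3, -72.3], [-30.9, -69.7], [33.6, 71.7]]
unit [0.5987 0.0143] yaw -0.496 res mm [[0.2, 0.3], [-1.1, 0.8], [0.1, -1.3], [0.8, 0.1]]
tray [0.4885 0.2877] yaw 0.284 res mm [[-0.6, 0.3], [-3.2, -0.2], [2.0, 0.9], [1.7, -1.0]]
label [0.59940344 0.01480684 0.11      ]
0.0 [ 0.4766 -0.2824  0.12  ] [464.4 283.1] [386.3 168.8]
0.04 [ 0.4777 -0.2799  0.1199] [462.9 282.5] [385.3 169.2]
0.08 [ 0.4788 -0.2773  0.1198] [461.3 281.9] [384.4 169.6]
0.12 [ 0.4799 -0.2747  0.1195] [459.8 281.3] [383.5 170.1]
0.16 [ 0.481  -0.2722  0.1191] [458.2 280.7] [382.5 170.6]
0.2 [ 0.4821 -0.2697  0.1186] [456.6 280.1] [381.6 171.2]
0.24 [ 0.4832 -0.2672  0.118 ] [455.  279.5] [380.7 171.8]
0.28 [ 0.4842 -0.2647  0.1173] [453.4 278.9] [379.8 172.4]
[[ 0.909  0.417 -0.   ]
 [ 0.417 -0.909  0.002]
 [ 0.    -0.002 -1.   ]]
```

View pics/crop2.png

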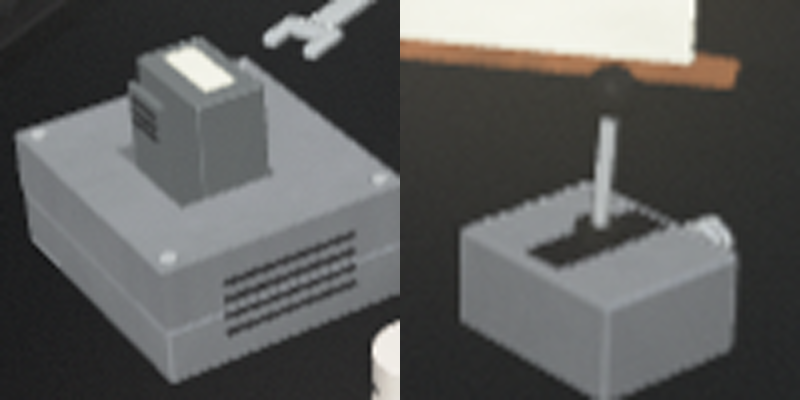

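The lever's neutral is about +0.05 rad (knob near pixel (387.6,166.4) in the side view), which agrees with the top view. In the pod fit I had the signs flipped: the pod's +y is (-0.395,-0.919) in world axes. Next: a motion helper, then the approach.

```bash
cat > go.py <<'E'
from h import *
from scipy.spatial.transform import Rotation as Ro
def go(xyz,yaw,n,jaw):
    s=sense();R=Ro.from_quat(s["tool_rot"]).as_matrix();y0=np.arctan2(R[1,0],R[0,0])
    dy=(yaw-y0+np.pi)%(2*np.pi)-np.pi;w=-dy/n;d=(np.array(xyz)-s["tcp_pos"])/n
    print("from",s["tcp_pos"].round(4),"yaw",y0.round(3),"F",s["force"].round(2),"gap",round(s["finger_gap"],3))
    for i in range(n):
        a=y0+dy*i/n;x=np.array([np.cos(a),np.sin(a),0]);yy=np.array([np.sin(a),-np.cos(a),0])
        print([round(float(v),4) for v in(d@x,d@yy,-d[2],0,0,w,jaw)])
E
python3 - <<'E'
from go import *
go([.491,-.2495,.180],-.406,8,1)
E
```

```text
from [ 0.2603 -0.5675  0.207 ] yaw 0.43 F [ 0.43 -0.7  -0.82] gap 0.996
[0.0428, -0.0241, 0.0034, 0.0, 0.0, 0.1045, 1.0]
[0.04, -0.0284, 0.0034, 0.0, 0.0, 0.1045, 1.0]
[0.0368, -0.0325, 0.0034, 0.0, 0.0, 0.1045, 1.0]
[0.0333, -0.0361, 0.0034, 0.0, 0.0, 0.1045, 1.0]
[0.0293, -0.0394, 0.0034, 0.0, 0.0, 0.1045, 1.0]
[0.025, -0.0422, 0.0034, 0.0, 0.0, 0.1045, 1.0]
[0.0205, -0.0446, 0.0034, 0.0, 0.0, 0.1045, 1.0]
[0.0157, -0.0465, 0.0034, 0.0, 0.0, 0.1045, 1.0]
```

Emit:
apply_moves([
  [0.043,-0.024,0.003,0,0,0.1045,1],
  [0.04,-0.028,0.003,0,0,0.1045,1],
  [0.037,-0.0325,0.003,0,0,0.1045,1],
  [0.033,-0.036,0.003,0,0,0.1045,1],
  [0.029,-0.039,0.003,0,0,0.1045,1],
  [0.025,-0.042,0.003,0,0,0.1045,1],
  [0.0205,-0.0445,0.004,0,0,0.1045,1],
  [0.0155,-0.0465,0.004,0,0,0.1045,1],
], force=30)

```text
t: 1.1
tcp_pos: [0.4915, -0.2499, 0.1814]
tool_rot: [0.979, -0.203, -0.0, -0.0]
force: [0.4, -0.3, 0.6]
finger_gap: 0.001
gripper_force: 0.0
```

```bash
python3 - <<'E'
from go import *
go([.491,-.2495,.106],-.406,3,1)
E
```

```text
from [ 0.4915 -0.2499  0.1814] yaw -0.41 F [ 0.39 -0.28  0.56] gap 0.001
[-0.0002, -0.0001, 0.0251, 0.0, 0.0, -0.0013, 1.0]
[-0.0002, -0.0001, 0.0251, 0.0, 0.0, -0.0013, 1.0]
[-0.0002, -0.0001, 0.0251, 0.0, 0.0, -0.0013, 1.0]
```

Emit:
apply_moves([
  [0,0,0.025,0,0,0,1],
  [0,0,0.025,0,0,0,1],
  [0,0,0.025,0,0,0,1],
  [0,0,0,0,0,0,1],
  [0,0.003,0,0,0,0,1],
  [0,0.003,0,0,0,0,1],
])

```text
t: 1.85
tcp_pos: [0.4891, -0.2578, 0.1079]
tool_rot: [0.979, -0.202, 0.001, 0.001]
force: [0.6, 0.7, 0.8]
finger_gap: 0.0
gripper_force: 0.0
```

```bash
python3 - <<'E'
from h import *
import cv2
a=snapshot("top")[:,:,::-1];b=snapshot("side")[:,:,::-1]
k=lambda s,x,y:cv2.resize(s[y:y+80,x:x+80],(400,400),interpolation=cv2.INTER_CUBIC)
cv2.imwrite("pics/c3.png",np.hstack([k(a,412,240),k(b,345,140)]))
print(sense()["force"])
E
```

```text
[ 0.15876644 -0.57665753  1.042643  ]
```

View pics/c3.png

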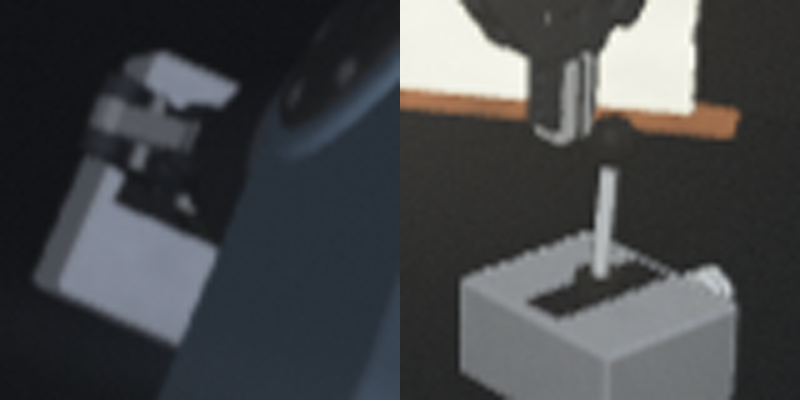

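The side crop shows the finger edge near x=595 and the knob spanning about 598–628, so contact is a few mm away, with the lever upright and undisturbed. Feeling for contact now.

Emit:
apply_moves([
  [0,0.002,0,0,0,0,1],
  [0,0.002,0,0,0,0,1],
  [0,0.002,0,0,0,0,1],
  [0,0,0,0,0,0,1],
])

```text
t: 2.45
tcp_pos: [0.486, -0.2626, 0.1068]
tool_rot: [0.979, -0.202, -0.0, -0.0]
force: [-0.5, -0.7, -0.2]
finger_gap: -0.004
gripper_force: 0.0
```

Emit:
apply_moves([
  [0,0.002,0,0,0,0,1],
  [0,0.002,0,0,0,0,1],
  [0,0.002,0,0,0,0,1],
  [0,0.002,0,0,0,0,1],
  [0,0,0,0,0,0,1],
])

```text
t: 3.08
tcp_pos: [0.4829, -0.27, 0.1068]
tool_rot: [0.979, -0.202, 0.0, 0.0]
force: [0.7, 0.5, 0.0]
finger_gap: 0.002
gripper_force: 0.0
```

Emit:
apply_moves([
  [0,0.002,0,0,0,0,1],
  [0,0.002,0,0,0,0,1],
  [0,0.002,0,0,0,0,1],
  [0,0,0,0,0,0,1],
  [0,0,0,0,0,0,1],
])

```text
t: 3.7
tcp_pos: [0.4805, -0.2752, 0.1068]
tool_rot: [0.979, -0.202, -0.0, -0.0]
force: [0.7, 0.6, 0.5]
finger_gap: 0.003
gripper_force: 0.2
```

```bash
python3 - <<'E'
from h import *
import cv2
F=[]
for i in range(3): b=snapshot("side")[:,:,::-1];F.append(sense()["force"])
print(np.array(F).round(2), np.array(F)@[.395,.919,0])
k=lambda s,x,y:cv2.resize(s[y:y+80,x:x+80],(400,400),interpolation=cv2.INTER_CUBIC)
cv2.imwrite("pics/c4.png",k(b,345,140))
E
```

```text
[[ 0.58  0.41  0.44]
 [ 0.34  0.31  0.42]
 [ 0.12 -0.64 -0.23]] [ 0.60884208  0.42315618 -0.53825014]
```

View pics/c4.png

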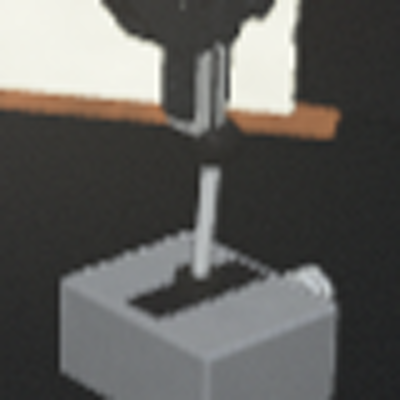

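The finger edge is now at about x=228 in the crop and overlaps the knob in the image, but the stem top hasn't moved from (208,168). Comparing projections.

```bash
python3 - <<'E'
from m import *
s=sense();p=s["tcp_pos"];f=lambda n,X:proj(n,X).round(1)
c,th=pod;y=np.array([np.sin(th),-np.cos(th)]);x=np.array([y[1],-y[0]])
print("podx,y",x,y,"tcp in pod",(p[:2]-c)@x,(p[:2]-c)@y)
print("tcp side crop",(f("side",p)-[345,140])*5,"centre pod top",(f("side",np.r_[c,.05])-[345,140])*5)
for a in(0,.06,.12,.2):
  X=np.r_[c+y*.07*np.sin(a),.05+.07*np.cos(a)];print(a,"knob crop",(f("side",X)-[345,140])*5,"top",f("top",X))
print(f("top",p))
E
```

```text
pod [ 0.4766 -0.2824] yaw -0.406 res mm [[31.5, 70.2], [-34.3, -72.3], [-30.9, -69.7], [33.6, 71.7]]
unit [0.5987 0.0143] yaw -0.496 res mm [[0.2, 0.3], [-1.1, 0.8], [0.1, -1.3], [0.8, 0.1]]
tray [0.4885 0.2877] yaw 0.284 res mm [[-0.6, 0.3], [-3.2, -0.2], [2.0, 0.9], [1.7, -1.0]]
podx,y [-0.91858047  0.395234  ] [-0.395234   -0.91858047] tcp in pod -0.0007849694852039826 -0.008214453193215102
tcp side crop [190.5 176.5] centre pod top [201.  288.5]
0 knob crop [206.5 144. ] top [464.4 283.1]
0.06 knob crop [213.  141.5] top [466.7 284. ]
0.12 knob crop [220.  139.5] top [468.9 284.9]
0.2 knob crop [229. 138.] top [471.8 286. ]
[457.8 280.8]
```

```bash
python3 - <<'E'
from h import *
import cv2
s0=cv2.imread("pics/side0.png");b=snapshot("side")[:,:,::-1]
k=lambda s:cv2.resize(np.clip(255*(s[145:195,360:410]/255.)**.45,0,255).astype('uint8'),(400,400),interpolation=cv2.INTER_CUBIC)
cv2.imwrite("pics/c5.png",np.hstack([k(s0),k(b)]))
E
```

```text
(no output)
```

View pics/c5.png

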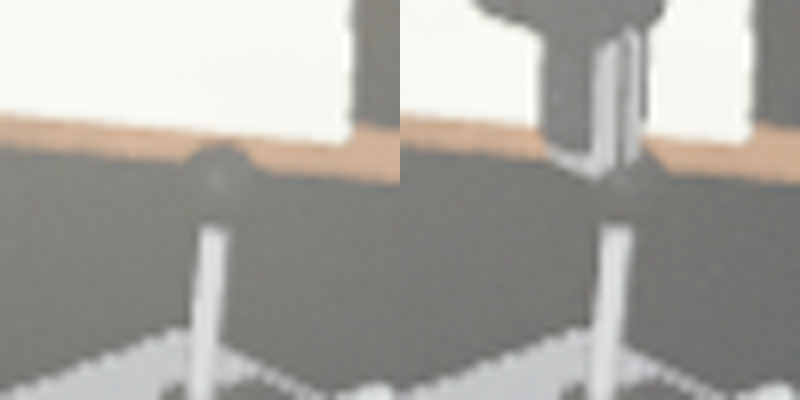

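```bash
python3 - <<'E'
from h import *
import cv2
print(proj("side",[.2603,-.5675,.207]),proj("side",[.2603,-.5675,.220]),sense()["tcp_pos"])
s0=cv2.imread("pics/side0.png").max(2)
for v in range(70,112,2): print(v,s0[v,520:550:2])
E
```

```text
[521.81965286 103.51616681] [522.69094793  97.97392368] [ 0.48060067 -0.2752066   0.10680825]
70 [136 135 125 108  43  53  59  58  54  60  49  59  56  55  56]
72 [137 135 125 103  47  55  61  68  68  70  68  60  55  57  55]
74 [138 133 123  97  49  46  56  56  54  55  51  52  56  56  55]
76 [137 132 122  81 103  49  43  41  39  43  43  44  47  50  49]
78 [138 130 122  65 172  64  53  54  52  73  42  40  41  41  41]
80 [136 129 119  81 174  57  71  60  71  60  43  41  41  41  42]
82 [137 128 117 104 175  58  59  58  96  50  41  40  40  39  41]
84 [137 126 114 100 145  58  61  58 139 164 147 120 114  91  50]
86 [137 126 114 134 106  58  58  60 165 163 163 164 165 164 163]
88 [138 126 109 152  82  59  57  58 162 163 164 162 165 163 165]
90 [137 124 108 172  64  53  54  52 164 163 163 164 165 164 163]
92 [134 123 105 173 147 144 144 145 164 165 165 165 162 165 167]
94 [133 123 107 165 166 168 168 167 163 164 163 164 165 167 167]
96 [131 123 107 162 163 162 164 162 163 163 164 166 165 166 164]
98 [132 121 103 128 132 138 148 161 163 165 164 163 165 165 165]
100 [130 121  61  47  49  47  49  47  59  80 102 128 134 135 154]
102 [128 118  53  47  45  47  46  48  48  47  47  47  47  44  44]
104 [127 115  54  48  48  49  45  46  46  46  47  46  46  47  46]
106 [126 114  52  49  47  47  46  46  47  46  44  46  46  46  46]
108 [125 111  52  48  47  47  49  47  47  46  45  46  44  46  44]
110 [125 109  48  48  46  45  49  48  47  47  46  48  45  45  48]
```

The brightened crop shows the knob at about (387.7,168) and the finger tip at (385,167), with the stem maybe 1–2 mm displaced, so contact has only just begun. I'll go a little lower for a sure contact, then push in steps.

Emit:
apply_moves([
  [0,-0.004,0,0,0,0,1],
  [0,0,0.008,0,0,0,1],
  [0,0.004,0,0,0,0,1],
  [0,0.003,0,0,0,0,1],
  [0,0.003,0,0,0,0,1],
  [0,0.002,0,0,0,0,1],
  [0,0,0,0,0,0,1],
  [0,0,0,0,0,0,1],
])

```text
t: 4.9
tcp_pos: [0.4772, -0.2822, 0.0986]
tool_rot: [0.979, -0.202, -0.0, -0.0]
force: [3.8, 3.6, -0.2]
finger_gap: -0.001
gripper_force: 1.8
```

```bash
cat > st.py <<'E'
from h import *
import cv2
F=[]
for i in range(4):
    b=snapshot("side");F.append(sense()["force"])
F=np.mean(F,0);print("F",F.round(2),"along",(F@[.395,.919,0]).round(2),"tcp",sense()["tcp_pos"].round(4),sense()["t"])
# stem: bright low-saturation pixels in rows
g=b.astype(int).min(2)
for v in range(172,194,3):
    r=g[v,375:412];i=np.where(r>110)[0];print(v,(i+375).tolist())
E
python3 st.py
```

```text
F [ 2.31  3.91 -1.07] along 4.51 tcp [ 0.4771 -0.2823  0.0987] 5.1
172 [389]
175 [388, 389, 390, 391]
178 [388, 389, 390]
181 [387, 388, 389]
184 [386, 387, 388, 389]
187 [380, 381, 382, 383, 384, 385, 386, 387, 388]
190 [375, 376, 377, 378, 379, 380, 381, 382, 383, 384, 385, 386, 387, 388, 389, 390, 391]
193 [375, 376, 377, 378, 379, 384, 385, 386, 406, 407, 408]
```

Emit:
apply_moves([
  [0,0.002,0,0,0,0,1],
  [0,0.002,0,0,0,0,1],
  [0,0.002,0,0,0,0,1],
  [0,0,0,0,0,0,1],
  [0,0,0,0,0,0,1],
])

```text
t: 5.72
tcp_pos: [0.4745, -0.2875, 0.0987]
tool_rot: [0.979, -0.202, -0.001, -0.001]
force: [2.8, 5.2, -0.3]
finger_gap: -0.001
gripper_force: 2.3
```

```bash
cat >> st.py <<'E'
def stem(b):
    P=[]
    for v in range(174,186):
        r=b[v,380:398].astype(float).min(1);w=np.clip(r-80,0,None);P.append((v,380+(w*np.arange(18)).sum()/w.sum()))
    P=np.array(P);return np.polyfit(P[:,0],P[:,1],1)
import cv2
for n,i in(("start",cv2.imread("pics/side0.png")),("now",b)):
    k=stem(i);print(n,"slope",-k[0].round(3),"x@175",np.polyval(k,175).round(2))
from contextlib import redirect_stdout
import io
with redirect_stdout(io.StringIO()):
    from m import pod
c,th=pod;y=np.array([np.sin(th),-np.cos(th)])
for a in np.arange(0,.5,.05):
    q=[proj("side",np.r_[c+y*l*np.sin(a),.05+l*np.cos(a)]) for l in(.03,.055)]
    s=(q[1]-q[0]);print(a.round(2),(-s[0]/s[1]).round(3),(q[1][0]+(175-q[1][1])*s[0]/s[1]).round(2))
E
python3 st.py
```

```text
F [ 2.25  5.47 -0.13] along 5.92 tcp [ 0.4745 -0.2874  0.0987] 5.925
172 []
175 [390, 391, 392]
178 [389, 390, 391]
181 [388, 389, 390]
184 [387, 388, 389]
187 [380, 381, 382, 383, 384, 385, 386, 387, 388]
190 [375, 376, 377, 378, 379, 380, 381, 382, 383, 384, 385, 386, 387, 388, 389, 390, 391]
193 [375, 376, 377, 378, 379, 384, 385, 386, 387, 406, 407, 408]
start slope 0.092 x@175 386.12
now slope 0.296 x@175 390.79
0.0 0.038 386.02
0.05 0.076 386.9
0.1 0.114 387.76
0.15 0.151 388.6
0.2 0.187 389.42
0.25 0.223 390.23
0.3 0.258 391.03
0.35 0.293 391.83
0.4 0.329 392.63
0.45 0.364 393.44
```

Slope change, position change and force all give a tilt of about 0.28 rad. Adding 3 mm to reach about 0.32, then holding.

Emit:
apply_moves([
  [0,0.0015,0,0,0,0,1],
  [0,0.0015,0,0,0,0,1],
  [0,0,0,0,0,0,1],
  [0,0,0,0,0,0,1],
  [0,0,0,0,0,0,1],
  [0,0,0,0,0,0,1],
  [0,0,0,0,0,0,1],
  [0,0,0,0,0,0,1],
])

```text
t: 6.92
tcp_pos: [0.4733, -0.2899, 0.0987]
tool_rot: [0.979, -0.202, -0.001, -0.001]
force: [2.0, 6.3, -0.0]
finger_gap: -0.001
gripper_force: 2.5
```

```bash
python3 st.py | grep -E "F|now"
```

```text
F [2.34 5.94 0.33] along 6.38 tcp [ 0.4733 -0.2899  0.0987] 7.125
now slope 0.315 x@175 391.3
```

Emit:
apply_moves([
  [0,0,0,0,0,0,1],
  [0,0,0,0,0,0,1],
  [0,0,0,0,0,0,1],
  [0,0,0,0,0,0,1],
  [0,0,0,0,0,0,1],
  [0,0,0,0,0,0,1],
])

```text
t: 7.88
tcp_pos: [0.4733, -0.29, 0.0987]
tool_rot: [0.979, -0.202, -0.001, -0.001]
force: [3.0, 5.6, -0.4]
finger_gap: 0.001
gripper_force: 2.5
```

The lever was held at about 0.30–0.31 rad for roughly 2 s. Backing off quickly so that it springs back freely, then rising.

Emit:
apply_moves([
  [0,-0.045,0,0,0,0,1],
  [0,-0.04,0,0,0,0,1],
  [0,0,-0.05,0,0,0,1],
  [0,0,-0.05,0,0,0,-1],
  [0,0,-0.05,0,0,0,-1],
  [0,0,-0.0,0,0,0,-1],
])

```text
t: 8.62
tcp_pos: [0.5097, -0.2162, 0.2538]
tool_rot: [0.979, -0.202, 0.005, 0.004]
force: [-0.6, 0.0, 0.1]
finger_gap: 0.632
gripper_force: 0.0
```

```bash
python3 st.py | grep -E "F|now|start"; python3 - <<'E'
from m import *
from go import go
c,th=unit
x=np.array([np.cos(th),np.sin(th)]);y=np.array([-np.sin(th),np.cos(th)])
lab=ray("top",290.6,218.3,.11)[:2]
print("label in unit",(lab-c)@x,(lab-c)@y)
g=c+.006*y;print("grasp",g,c+.0025*y)
go([*g,.22],th,8,-1)
E
```

```text
F [-0.29 -0.14 -0.18] along -0.25 tcp [ 0.5062 -0.2129  0.2475] 8.825
start slope 0.092 x@175 386.12
now slope 0.092 x@175 386.11
pod [ 0.4766 -0.2824] yaw -0.406 res mm [[31.5, 70.2], [-34.3, -72.3], [-30.9, -69.7], [33.6, 71.7]]
unit [0.5987 0.0143] yaw -0.496 res mm [[0.2, 0.3], [-1.1, 0.8], [0.1, -1.3], [0.8, 0.1]]
tray [0.4885 0.2877] yaw 0.284 res mm [[-0.6, 0.3], [-3.2, -0.2], [2.0, 0.9], [1.7, -1.0]]
label in unit 0.00041394561929783717 0.0007861168803803456
grasp [0.60152152 0.01958907] [0.59985532 0.01651112]
from [ 0.5062 -0.2129  0.2475] yaw -0.407 F [ 0.75 -0.04  0.01] gap 0.964
[-0.0005, -0.0314, 0.0034, 0.0, 0.0, 0.0112, -1.0]
[-0.0009, -0.0314, 0.0034, 0.0, 0.0, 0.0112, -1.0]
[-0.0013, -0.0314, 0.0034, 0.0, 0.0, 0.0112, -1.0]
[-0.0016, -0.0314, 0.0034, 0.0, 0.0, 0.0112, -1.0]
[-0.002, -0.0314, 0.0034, 0.0, 0.0, 0.0112, -1.0]
[-0.0023, -0.0313, 0.0034, 0.0, 0.0, 0.0112, -1.0]
[-0.0027, -0.0313, 0.0034, 0.0, 0.0, 0.0112, -1.0]
[-0.003, -0.0313, 0.0034, 0.0, 0.0, 0.0112, -1.0]
```

The lever is back exactly at its neutral (slope and position match the start). Moving above the cartridge.

Emit:
apply_moves([
  [-0.001,-0.032,0.003,0,0,0.011,-1],
  [-0.001,-0.0315,0.003,0,0,0.011,-1],
  [-0.001,-0.0315,0.003,0,0,0.011,-1],
  [-0.0015,-0.0315,0.003,0,0,0.011,-1],
  [-0.002,-0.0315,0.003,0,0,0.011,-1],
  [-0.0025,-0.031,0.004,0,0,0.011,-1],
  [-0.003,-0.031,0.004,0,0,0.011,-1],
  [-0.003,-0.029,0.004,0,0,0.012,-1],
])

```text
t: 9.82
tcp_pos: [0.6001, 0.0193, 0.2195]
tool_rot: [0.969, -0.245, -0.002, 0.001]
force: [-0.8, -0.8, 0.3]
finger_gap: 0.997
gripper_force: 0.0
```

```bash
python3 - <<'E'
from go import *
go([.5999,.0165,.145],-.496,4,-1)
E
```

```text
from [0.6001 0.0193 0.2195] yaw -0.495 F [-0.77 -0.81  0.34] gap 0.997
[0.0003, 0.0006, 0.0186, 0.0, 0.0, 0.0001, -1.0]
[0.0003, 0.0006, 0.0186, 0.0, 0.0, 0.0001, -1.0]
[0.0003, 0.0006, 0.0186, 0.0, 0.0, 0.0001, -1.0]
[0.0003, 0.0006, 0.0186, 0.0, 0.0, 0.0001, -1.0]
```

Emit:
apply_moves([
  [0,0.0005,0.024,0,0,0,-1],
  [0,0.0005,0.024,0,0,0,-1],
  [0,0.0005,0.024,0,0,0,-1],
  [0,0,0.02,0,0,0,-1],
  [0,0,0,0,0,0,-1],
  [0,0,0,0,0,0,-1],
])

```text
t: 10.58
tcp_pos: [0.6002, 0.017, 0.1294]
tool_rot: [0.969, -0.245, -0.0, 0.0]
force: [0.5, -0.9, 1.2]
finger_gap: 0.995
gripper_force: 0.0
```

```bash
python3 - <<'E'
from go import *
import cv2
go([.5999,.0165,.074],-.496,4,-1)
a=snapshot("top")[:,:,::-1];b=snapshot("side")[:,:,::-1]
k=lambda s,x,y:cv2.resize(s[y:y+100,x:x+100],(400,400),interpolation=cv2.INTER_CUBIC)
g=lambda s:np.clip(255*(s/255.)**.6,0,255).astype('uint8')
cv2.imwrite("pics/c6.png",g(np.hstack([k(a,240,168),k(b,215,175)])))
E
```

```text
from [0.6002 0.017  0.1294] yaw -0.495 F [ 0.47 -0.93  1.16] gap 0.995
[0.0, 0.0001, 0.0139, 0.0, 0.0, 0.0002, -1.0]
[0.0, 0.0001, 0.0139, 0.0, 0.0, 0.0002, -1.0]
[0.0, 0.0001, 0.0139, 0.0, 0.0, 0.0002, -1.0]
[0.0, 0.0001, 0.0139, 0.0, 0.0, 0.0002, -1.0]
```

View pics/c6.png

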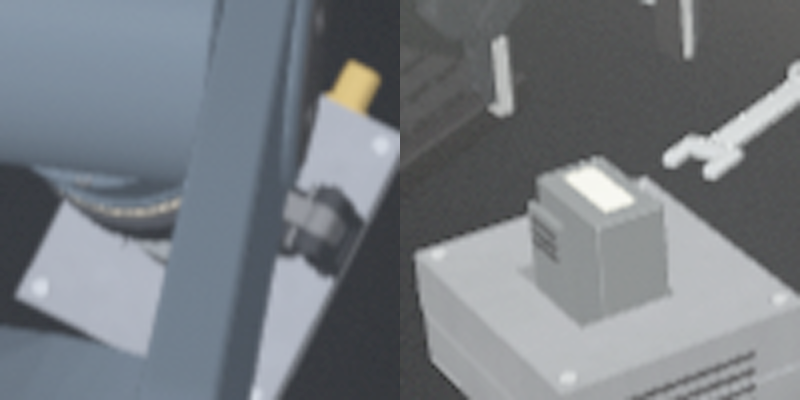

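The side crop shows the finger tips at about (240,202) and (286,190) in full-image pixels, well above the cartridge and straddling it. Checking against projection.

```bash
python3 - <<'E'
from h import *
p=sense()["tcp_pos"];th=-.496;y=np.array([-np.sin(th),np.cos(th),0])
for dz in(0,.013,.03):
  q=p+[0,0,dz];print(dz,[proj("side",q+s*y).round(1) for s in(.05,0,-.05)])
E
```

```text
0 [array([239. , 220.8]), array([263.1, 212.9]), array([286.2, 205.4])]
0.013 [array([238.4, 214.5]), array([262.6, 206.7]), array([285.9, 199.3])]
0.03 [array([237.4, 206.1]), array([261.9, 198.4]), array([285.4, 191.1])]
```

The lateral position agrees; visually the tips sit somewhat higher than nominal, so I'll go down to a TCP height of 0.068, which works either way.

Emit:
apply_moves([
  [0,0,0.015,0,0,0,-1],
  [0,0,0.015,0,0,0,-1],
  [0,0,0.015,0,0,0,-1],
  [0,0,0.01,0,0,0,-1],
  [0,0,0.006,0,0,0,-1],
  [0,0,0,0,0,0,-1],
  [0,0,0,0,0,0,-1],
])

```text
t: 11.55
tcp_pos: [0.6006, 0.0172, 0.0692]
tool_rot: [0.97, -0.245, 0.0, -0.0]
force: [1.0, -1.2, -0.3]
finger_gap: 0.997
gripper_force: 0.0
```

Emit:
apply_moves([
  [0,0,0,0,0,0,-0.1],
  [0,0,0,0,0,0,-0.1],
  [0,0,0,0,0,0,1],
  [0,0,0,0,0,0,1],
  [0,0,0,0,0,0,1],
  [0,0,0,0,0,0,1],
  [0,0,0,0,0,0,1],
], force=35)

```text
t: 12.42
tcp_pos: [0.6013, 0.0176, 0.0701]
tool_rot: [0.969, -0.245, 0.001, -0.001]
force: [-0.4, 1.2, 5.8]
finger_gap: 0.429
gripper_force: 36.0
```

Emit:
apply_moves([
  [0,0,-0.001,0,0,0,1],
  [0,0,-0.001,0,0,0,1],
  [0,0,-0.001,0,0,0,1],
  [0,0,0,0,0,0,1],
])

```text
t: 12.92
tcp_pos: [0.5996, 0.0173, 0.0713]
tool_rot: [0.969, -0.245, -0.001, 0.0]
force: [-0.3, 0.7, -2.4]
finger_gap: 0.418
gripper_force: 35.2
```

```bash
python3 - <<'E'
from go import *
import cv2
b=snapshot("side")[:,:,::-1]
print(sense()["force"],sense()["ft_torque"],sense()["tcp_pos"],sense()["finger_gap"])
k=cv2.resize(b[185:285,205:325],(720,600),interpolation=cv2.INTER_CUBIC)
cv2.imwrite("pics/c7.png",np.clip(255*(k/255.)**.6,0,255).astype('uint8'))
E
```

```text
[ 1.19928052  0.72897581 -2.82641457] [ 0.13259685 -0.08303312  0.0108861 ] [0.59960738 0.01725885 0.07131511] 0.4270669992850942
```

View pics/c7.png

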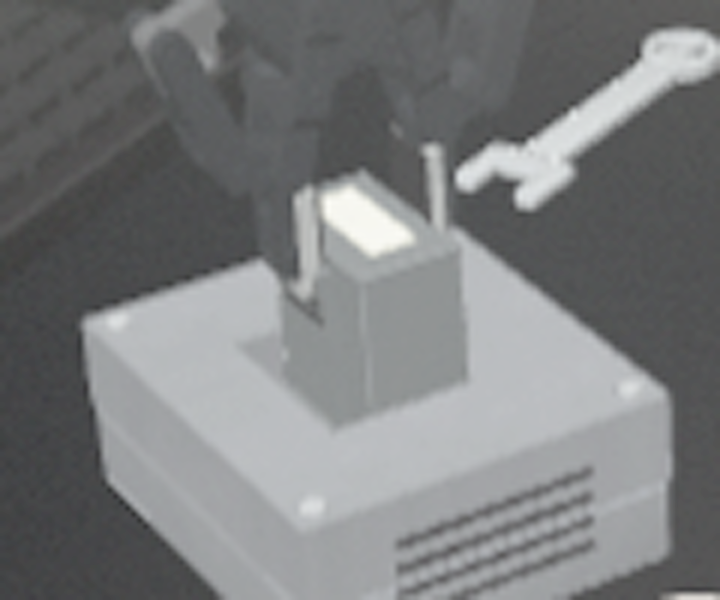

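The left finger presses the tab flush to the block, and the grip covers the upper part of the cartridge. The force is only about −2.6 N, so I'm lifting slowly.

Emit:
apply_moves([
  [0,0,-0.001,0,0,0,1],
  [0,0,-0.001,0,0,0,1],
  [0,0,-0.001,0,0,0,1],
  [0,0,-0.001,0,0,0,1],
  [0,0,0,0,0,0,1],
])

```text
t: 13.6
tcp_pos: [0.6002, 0.0171, 0.076]
tool_rot: [0.97, -0.245, 0.0, 0.0]
force: [0.5, -0.4, -2.4]
finger_gap: 0.425
gripper_force: 35.1
```

It is free: the force is just its weight (about 2.4 N). Lifting out.

Emit:
apply_moves([
  [0,0,-0.005,0,0,0,1],
  [0,0,-0.008,0,0,0,1],
  [0,0,-0.01,0,0,0,1],
  [0,0,-0.012,0,0,0,1],
  [0,0,-0.015,0,0,0,1],
  [0,0,-0.02,0,0,0,1],
  [0,0,-0.02,0,0,0,1],
  [0,0,-0.015,0,0,0,1],
])

```text
t: 14.6
tcp_pos: [0.6006, 0.0172, 0.1826]
tool_rot: [0.97, -0.245, 0.001, -0.0]
force: [-0.4, -0.3, -2.3]
finger_gap: 0.425
gripper_force: 35.3
```

```bash
python3 - <<'E'
from m import *
from go import go
c,th=tray
x=np.array([np.cos(th),np.sin(th)]);y=np.array([-np.sin(th),np.cos(th)])
g=c+.025*y+.0*x
pk=ray("top",198,295,.021)[:2];print("puck",pk,(pk-c)@x,(pk-c)@y,"target",g)
for yw in(th-.0,-.496): print("yaw",yw)
s=sense();print(s["q"].round(2),s["force"])
go([*g,.181],-.1,16,1)
E
```

```text
pod [ 0.4766 -0.2824] yaw -0.406 res mm [[31.5, 70.2], [-34.3, -72.3], [-30.9, -69.7], [33.6, 71.7]]
unit [0.5987 0.0143] yaw -0.496 res mm [[0.2, 0.3], [-1.1, 0.8], [0.1, -1.3], [0.8, 0.1]]
tray [0.4885 0.2877] yaw 0.284 res mm [[-0.6, 0.3], [-3.2, -0.2], [2.0, 0.9], [1.7, -1.0]]
puck [0.46612936 0.20742285] -0.0439908698201494 -0.07073672553391044 target [0.48149363 0.31165652]
yaw 0.2843763019642422
yaw -0.496
[-0.16  0.52  1.52 -0.    1.09  1.91] [-0.40658869 -0.28973838 -2.25942356]
from [0.6006 0.0172 0.1826] yaw -0.495 F [-0.41 -0.29 -2.26] gap 0.425
[-0.0153, -0.0127, 0.0001, 0.0, 0.0, -0.0247, 1.0]
[-0.015, -0.013, 0.0001, 0.0, 0.0, -0.0247, 1.0]
[-0.0147, -0.0134, 0.0001, 0.0, 0.0, -0.0247, 1.0]
[-0.0143, -0.0138, 0.0001, 0.0, 0.0, -0.0247, 1.0]
[-0.014, -0.0141, 0.0001, 0.0, 0.0, -0.0247, 1.0]
[-0.0136, -0.0144, 0.0001, 0.0, 0.0, -0.0247, 1.0]
[-0.0133, -0.0148, 0.0001, 0.0, 0.0, -0.0247, 1.0]
[-0.0129, -0.0151, 0.0001, 0.0, 0.0, -0.0247, 1.0]
[-0.0125, -0.0154, 0.0001, 0.0, 0.0, -0.0247, 1.0]
[-0.0121, -0.0157, 0.0001, 0.0, 0.0, -0.0247, 1.0]
[-0.0117, -0.016, 0.0001, 0.0, 0.0, -0.0247, 1.0]
[-0.0113, -0.0163, 0.0001, 0.0, 0.0, -0.0247, 1.0]
[-0.0109, -0.0166, 0.0001, 0.0, 0.0, -0.0247, 1.0]
[-0.0105, -0.0168, 0.0001, 0.0, 0.0, -0.0247, 1.0]
[-0.0101, -0.0171, 0.0001, 0.0, 0.0, -0.0247, 1.0]
[-0.0097, -0.0173, 0.0001, 0.0, 0.0, -0.0247, 1.0]
```

```bash
python3 - <<'E'
from go import *
go([.4815,.3117,.182],.284,12,1)
E
```

```text
from [0.6006 0.0172 0.1826] yaw -0.495 F [-0.41 -0.29 -2.26] gap 0.425
[-0.0204, -0.0169, 0.0001, 0.0, 0.0, -0.0649, 1.0]
[-0.0193, -0.0182, 0.0001, 0.0, 0.0, -0.0649, 1.0]
[-0.018, -0.0194, 0.0001, 0.0, 0.0, -0.0649, 1.0]
[-0.0167, -0.0205, 0.0001, 0.0, 0.0, -0.0649, 1.0]
[-0.0154, -0.0216, 0.0001, 0.0, 0.0, -0.0649, 1.0]
[-0.0139, -0.0225, 0.0001, 0.0, 0.0, -0.0649, 1.0]
[-0.0125, -0.0234, 0.0001, 0.0, 0.0, -0.0649, 1.0]
[-0.0109, -0.0241, 0.0001, 0.0, 0.0, -0.0649, 1.0]
[-0.0093, -0.0248, 0.0001, 0.0, 0.0, -0.0649, 1.0]
[-0.0077, -0.0253, 0.0001, 0.0, 0.0, -0.0649, 1.0]
[-0.006, -0.0258, 0.0001, 0.0, 0.0, -0.0649, 1.0]
[-0.0044, -0.0261, 0.0001, 0.0, 0.0, -0.0649, 1.0]
```

Emit:
apply_moves([
  [-0.0205,-0.017,0,0,0,-0.065,1],
  [-0.0195,-0.018,0,0,0,-0.065,1],
  [-0.018,-0.0195,0,0,0,-0.065,1],
  [-0.0165,-0.0205,0,0,0,-0.065,1],
  [-0.0155,-0.0215,0,0,0,-0.065,1],
  [-0.014,-0.0225,0,0,0,-0.065,1],
  [-0.0125,-0.0235,0,0,0,-0.065,1],
  [-0.011,-0.024,0,0,0,-0.065,1],
])

```text
t: 15.6
tcp_pos: [0.5201, 0.2144, 0.1813]
tool_rot: [1.0, 0.013, 0.0, -0.0]
force: [0.2, -0.6, -3.5]
finger_gap: 0.424
gripper_force: 35.3
```

Emit:
apply_moves([
  [-0.0095,-0.025,0,0,0,-0.065,1],
  [-0.0075,-0.0255,0,0,0,-0.065,1],
  [-0.006,-0.026,0,0,0,-0.065,1],
  [-0.0045,-0.026,0,0,0,-0.065,1],
  [0,0,0.02,0,0,0,1],
  [0,0,0.02,0,0,0,1],
  [0,0,0.02,0,0,0,1],
  [0,0,0,0,0,0,1],
])

```text
t: 16.6
tcp_pos: [0.4793, 0.3118, 0.1198]
tool_rot: [0.99, 0.142, -0.002, 0.0]
force: [0.2, -0.0, -2.9]
finger_gap: 0.426
gripper_force: 35.9
```

```bash
python3 - <<'E'
from go import *
go([.4815,.3117,.055],.284,4,1)
E
```

```text
from [0.4793 0.3118 0.1198] yaw 0.285 F [ 0.17 -0.01 -2.9 ] gap 0.426
[0.0005, 0.0002, 0.0162, 0.0, 0.0, 0.0002, 1.0]
[0.0005, 0.0002, 0.0162, 0.0, 0.0, 0.0002, 1.0]
[0.0005, 0.0002, 0.0162, 0.0, 0.0, 0.0002, 1.0]
[0.0005, 0.0002, 0.0162, 0.0, 0.0, 0.0002, 1.0]
```

Emit:
apply_moves([
  [0,0,0.02,0,0,0,1],
  [0,0,0.02,0,0,0,1],
  [0,0,0.015,0,0,0,1],
  [0,0,0.008,0,0,0,1],
  [0,0,0.004,0,0,0,1],
  [0,0,0,0,0,0,1],
  [0,0,0,0,0,0,1],
])

```text
t: 17.48
tcp_pos: [0.481, 0.3125, 0.0543]
tool_rot: [0.99, 0.142, 0.001, -0.0]
force: [-0.2, -0.3, -2.4]
finger_gap: 0.426
gripper_force: 35.9
```

Emit:
apply_moves([
  [0,0,0.002,0,0,0,1],
  [0,0,0.002,0,0,0,1],
  [0,0,0.001,0,0,0,1],
  [0,0,0.001,0,0,0,1],
  [0,0,0.001,0,0,0,1],
  [0,0,0,0,0,0,1],
  [0,0,0,0,0,0,1],
])

```text
t: 18.35
tcp_pos: [0.4806, 0.3123, 0.0468]
tool_rot: [0.99, 0.142, 0.0, -0.0]
force: [-0.3, -0.4, -2.6]
finger_gap: 0.425
gripper_force: 35.9
```

Emit:
apply_moves([
  [0,0,0.001,0,0,0,1],
  [0,0,0.001,0,0,0,1],
  [0,0,0,0,0,0,1],
  [0,0,0,0,0,0,1],
])

```text
t: 18.85
tcp_pos: [0.4807, 0.3123, 0.0453]
tool_rot: [0.99, 0.142, 0.0, 0.0]
force: [-0.9, -0.7, 4.6]
finger_gap: 0.428
gripper_force: 37.7
```

The cartridge is standing on the floor: the force flipped to +4.6 N at the expected height. Opening gently.

Emit:
apply_moves([
  [0,0,0,0,0,0,1],
  [0,0,0,0,0,0,0.0],
  [0,0,0,0,0,0,-0.2],
  [0,0,0,0,0,0,-0.5],
  [0,0,0,0,0,0,-1],
  [0,0,0,0,0,0,-1],
  [0,0,0,0,0,0,-1],
  [0,0,0,0,0,0,-1],
], force=20)

```text
t: 19.85
tcp_pos: [0.4806, 0.3123, 0.0448]
tool_rot: [0.99, 0.142, 0.0, -0.0]
force: [0.1, -0.8, 0.6]
finger_gap: 0.999
gripper_force: 0.0
```

Emit:
apply_moves([
  [0,0,-0.01,0,0,0,-1],
  [0,0,-0.02,0,0,0,-1],
  [0,0,-0.03,0,0,0,-1],
  [0,0,-0.04,0,0,0,-1],
  [0,0,-0.05,0,0,0,-1],
  [0,0,-0.04,0,0,0,-1],
  [0,0,0,0,0,0,-1],
  [0,0,0,0,0,0,-1],
])

```text
t: 20.85
tcp_pos: [0.4799, 0.312, 0.2347]
tool_rot: [0.99, 0.142, -0.0, 0.0]
force: [-0.3, -0.6, -0.5]
finger_gap: 0.998
gripper_force: 0.0
```

```bash
python3 - <<'E'
from h import *
import cv2
b=snapshot("side")[:,:,::-1];s=sense();print(s["tcp_pos"],s["force"],s["finger_gap"],s["t"])
cv2.imwrite("pics/end.png",b)
E
```

```text
[0.47951953 0.31187636 0.2338864 ] [-0.85898227  0.38220484 -0.7261565 ] 0.9983624898312834 20.9
```

View pics/end.png

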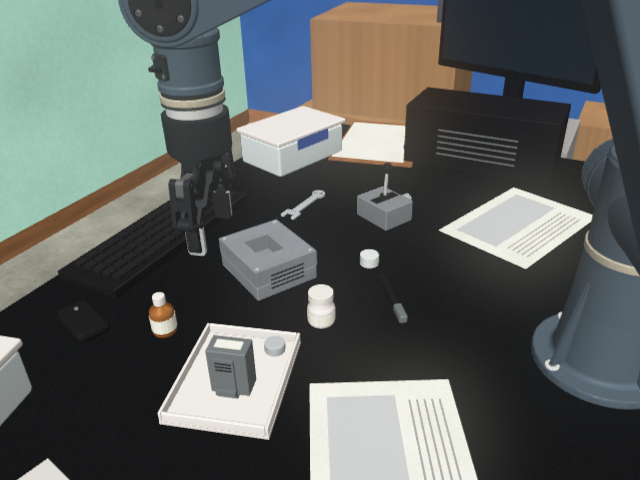

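The cartridge stands upright in the tray at (231,367). The pocket is empty, the lever is back at its neutral, and the other objects have not moved.

```bash
python3 -c "
from station import *
print(sign_off())"
```

```text
the job is handed in; nothing more can be done
None
```

The job is done and handed in: I held the lever about 0.3 rad towards the silencer for about 2 s and let it spring back by itself, then unlatched the cartridge and stood it upright in the tray; the last picture showed nothing else moved.

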